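Load the spring-return soldering shuttle with its brake lever

TASK

Draw the shuttle's carriage out of the blue hood to its loading end on the right and push its brake lever with the red grip down until the nose drops into the slot of the brass keeper and the lever lies fully down, so that the carriage stays there by itself; feel for the slot and never force the nose against the brass. Set the small soldering block flat in the carriage's tray, then flick the lever back up so that the spring takes the loaded carriage home into the hood. Leave everything else on the table where it is.

Things in the scene. Friction and masses are not known exactly. Their poses are not given: they have to be found in the camera images.
- shuttle_base: the shuttle, fixed on the table: aluminium plate 120 (x) x 420 (y) x 12 mm, two steel shafts along its y (tops at z = 33 mm), end blocks up to z = 48 mm, and over its left (+y) end a blue sheet hood 116 mm wide, open to the right (-y), from y = +77 to +205 mm, top at z = 118 mm. Origin: centre of the plate's underside. Yaw within 0.15 rad
- keeper_mark (a point): point on the base (0, -103, 43 mm) where the keeper's slot is nominally. The keeper is a brass bar under the lever, 28 mm wide (x), flat top at z = 43 mm, with one slot across it, 13 mm wide (along y), 17 mm deep. It is clamped anywhere within 20 mm of the mark along y, which is NOT measured. The bar reaches 65 mm to the right and 40 mm to the left of its slot
- carriage (a joint): how far the carriage is drawn out towards the base's -y, m: 0 = home in the hood (start), 0.18 = right stop. A spring pulls it home with 2.3 N (at 0) to 3.1 N, damped by 22 N s/m. The lever goes fully down at about 0.150 with the slot at the mark, so at 0.128 to 0.172 over all keeper settings (riding, the nose stands 2 to 3 mm farther right)
- brake_lever (a joint): how far the lever is pushed down, rad: 0 = fully up (start), about 0.53 with the nose riding on the keeper's top, 0.8 = fully down, nose 8 mm deep in the slot (over the bar only possible at the slot). An over-centre spring pushes it up below 0.65 and holds it down above, friction 0.06 N m: at the grip about 3 N along the arc press it down from the top, about 2 N lift it
- lever_nose (a point): centre of the lever's nose, a square-ended steel block 9.6 mm thick (along y), 16 mm across (x), reaching 5 mm below this point; lever down, it is 32 mm beyond the hinge towards -y and 12 mm below it. It feels about 2.3 times the downward force put on the grip, and about 1.5 times the pull towards -y while riding. More than 60 N between nose and keeper, down or sideways, is forcing it
- lever_hinge (a point): axis of the brake lever at the carriage's right end, along the base's x, 52 mm above the table, on the base's centre line at base y = +79 mm minus the carriage's joint value
- knob (a point): centre of the lever's red grip, a barrel 22 mm in diameter and 26 mm long along the base's x that turns freely on a cross pin at the end of a 9 mm round arm; it stands 90 mm from the hinge towards the base's -y, (1.15 rad minus the lever's joint value) above the horizontal: 134 mm above the table when up, 83 mm when down. Can be pinched from above by its flat ends
- tray (a point): centre of the carriage's tray floor, 54 mm above the table; the tray is 48 mm (base's x) by 62 mm (base's y) inside, with lips 8 mm high
- soldering_block: small loose tan refractory block 37 (its x) x 51 (its y) x 26 mm high, about 80 g; origin at the centre of its underside; lies flat on the table to the right of the shuttle
- flux_pot: white flux dish, 68 mm wide, 28 mm high, a bystander left of the shuttle
- pliers: pliers with red grips, 147 mm long, lying, a bystander on the left
- tweezers: steel tweezers, 146 mm long, lying, a bystander behind the block
- masking_tape: small roll of tape, 42 mm wide, 19 mm high, a bystander behind the block
- alum_tub: white lidded tub, 110 mm wide, 89 mm high, a bystander at the back right
- brush_jar: glass jar with brushes, 62 mm wide, 169 mm high, a bystander at the back right
Not all that is in view belongs to the job. What is shaped like the soldering_block but black or pink is not meant.

How it is judged (in metres and radians):
On the way, in this order (a step that is already met when the one before it is completed fails the run):
1. the carriage is locked at the loading end, lever fully down, and let go (value of joint brake_lever above 0.75 rad and value of joint carriage above 0.12 m and distance between the grasp point and knob above 0.05 m), for 0.3 s.
2. the block lies flat in the tray of the locked carriage and is let go (value of joint brake_lever above 0.75 rad and value of joint carriage above 0.12 m and horizontal distance between soldering_block and tray below 0.015 m and z of soldering_block in the frame of tray below 0.004 m and angle between soldering_block's own z axis and vertical below 0.1 rad and contact force between the fingers and soldering_block below 0.1 N), for 0.2 s.
At the end, for the whole second after the job is handed in: the carriage is home in the hood (within 6 mm), the brake lever is up (joint value under 0.3 rad), and the block lies at rest flat in its tray (centre within 15 mm of the tray's, tilt under 0.1 rad, underside within 4 mm of the floor) (value of joint carriage below 0.006 m and value of joint brake_lever below 0.3 rad and horizontal distance between soldering_block and tray below 0.015 m and z of soldering_block in the frame of tray below 0.004 m and angle between soldering_block's own z axis and vertical below 0.1 rad and linear speed of soldering_block below 0.02 m/s); the robot touches nothing.
It fails at once if the lever's nose is forced against the keeper (more than 60 N) (contact force between brake_lever_c1 and anything else above 60 N).
It fails at once if a bystander is moved by more than 30 mm (distance of any of flux_pot, pliers, tweezers, masking_tape, alum_tub, brush_jar from where it was at the start of the episode above 0.03 m).
It also fails if it takes over 72 s, if anything falls off the work surface, if the arm or the gripper's body presses on something with over 40 N, if the wrist force passes 120 N, or if a joint passes its speed limit or range.

ROBOT

A 6-joint arm with a two-finger parallel gripper is mounted at the origin on a cart in front of the work surface, level with it; the furniture and walls round the work are solid. World frame = base frame: x ahead of the robot, y to its left, z up, the work surface at z = 0. Lengths are in mm, angles in rad, forces in N, time in s.
With the tool pointing down it reaches from about 350 to 775 mm from the base axis. Payload 7.3 kg.
Tool frame: the origin (TCP) lies on the mounting face of the last link; the fingertips stand 178 mm ahead of it and the grasp point (between the pads) lies 159 mm ahead of it; z points along the fingers, y is the line along which they close (so a half turn about z gives the same grasp; the last joint's range is limited). The gripper opens to 92 mm and grips with 3 to 60 N. Pads are 19 mm wide; open, the fingers measure 130 mm over their backs; the gripper's body (75 mm by 190 mm) begins 47 mm behind the grasp point.
Start: joints at [-1.449, 0.342, 1.524, -0, 1.275, -0.146], TCP at [138.94, -506.284, 404.741] pointing down, gripper open.
Joint ranges: [-2.53, 2.53], [-0.77, 2.02], [0.04, 2.7], [-1, 4.14], [0.28, 2.66], [-3.11, 3.11]. Speed limits (rad/s): [2.57, 2.57, 3.14, 3.14, 3.14, 3.14].

INTERFACE

Orientations are given as [roll, pitch, yaw] about the fixed x, y, z axes, in that order (R = Rz(yaw) Ry(pitch) Rx(roll)).
In Python, from plant import bot, vision gives the robot as it stands. The module is installed in compiled form; this text tells all that it offers.
- The arm moves only by the shell command python3 -m crank 'ROWS'. ROWS is a JSON list of rows, 1 to 5 of them, each of 5 numbers: the finger opening in mm, then dx, dy, dz in mm, then a turn about the tool's z in rad; each row is the pose to reach, as a shift and turn from the pose commanded when the command began, along the tool's axes at that moment; what a row does not reach only later rows make up. A row lasts 1/8 s, in which the tool goes at most 62.5 mm and 0.188 rad, less where a joint would pass 70% of its speed; a pose out of reach is approached as far as the arm can. The fingers move at their own pace and stop on an object; the grip force is fixed at half the most. Time passes only in rows, so rows that do not move let the fingers close. It prints the time, the measured TCP pose, the force, the opening and the grip force at its end.
- bot.get_obs(): the state, without advancing time (a new reading comes with each control period).
- vision.capture(name): name is "scene" or "side" or "wrist"; returns a dict with "color" (384x512x3 uint8, red, green, blue), "K" (3x3 intrinsics, pixels), "R" (3x3) and "t" (3): a world point X has camera coordinates R X + t. Camera axes: x right, y down, z forward; pixel columns grow to the right and rows downward; lengths in mm; the calibration is good to about 2 mm. A picture is of the moment at which its call begins. There is no depth.
- bot.close_job(): hands the job in; it is judged then, once.
The state is a dict: "time": time; "joint_positions": joint angles; "dq": joint speeds; "tau": joint torques, N m; "tool_pos": TCP position; "tcp_rot": TCP orientation; "contact_force": force on the tool from outside, world axes, zero at the start; "moment": the same for the moment, N m; "grip_width": finger opening in mm; "finger_force": force on a finger pad.
Only numpy, scipy, OpenCV 4.12 (cv2) and the standard library are available. Lean on these libraries where they do the work, as an engineer would, in place of code of your own. Each camera call takes 0.05 s, during which the arm holds its last target. There are 200 camera calls.

## Working session

There is one attempt and no reset: what is moved stays moved. The work goes in short steps, Python scripts to look and compute and a shell command to move; the robot and the scene stay as the last step left them, time stands still between calls to the robot, and variables do not carry over. Pictures are saved under pics/ and viewed, at most 10 in all, crops included, and the job is handed in when it is done.

```bash
mkdir -p pics
python3 - <<'E'
from plant import bot, vision
import cv2
o=bot.get_obs(); print(o)
for n in("scene","side"):
    c=vision.capture(n); cv2.imwrite(f"pics/{n}0.png",c["color"][:,:,::-1]); print(n,c["K"].round(1).tolist(),c["R"].round(3).tolist(),c["t"].round(1).tolist())
a=cv2.imread("pics/scene0.png");b=cv2.imread("pics/side0.png")
E
```

```text
{'time': 0.0, 'joint_positions': array([-1.44899000e+00,  3.42712392e-01,  1.52502100e+00, -1.46939432e-05,
        1.27537305e+00, -1.45988426e-01]), 'dq': array([-0.00215663, -0.00017715, -0.00126319, -0.00023724,  0.00128048,
        0.00077699]), 'tau': array([-6.70046338e-04, -4.31246102e+01, -2.44220209e+01,  7.17329420e-02,
        5.60350728e-02, -1.11402130e-04]), 'tool_pos': array([ 138.92666694, -506.14477891,  404.04872016]), 'tcp_rot': array([-3.14009293e+00, -2.06309708e-04,  2.67798887e-01]), 'contact_force': array([ 0.54154273, -0.2086784 , -0.10178797]), 'moment': array([-8.91557899e-05, -8.54484455e-02,  2.94725225e-02]), 'finger_force': 0.0, 'grip_width': 91.77538383898654}
scene [[398.8, 0.0, 248.8], [0.0, 398.8, 192.0], [0.0, 0.0, 1.0]] [[-0.84, -0.543, -0.01], [-0.332, 0.528, -0.782], [0.43, -0.653, -0.624]] [504.0, 264.2, 1217.6]
side [[395.7, 0.0, 267.2], [0.0, 395.7, 194.5], [0.0, 0.0, 1.0]] [[0.931, -0.364, -0.018], [-0.223, -0.529, -0.819], [0.289, 0.766, -0.574]] [-549.0, 239.3, 1134.7]
```

View pics/scene0.png

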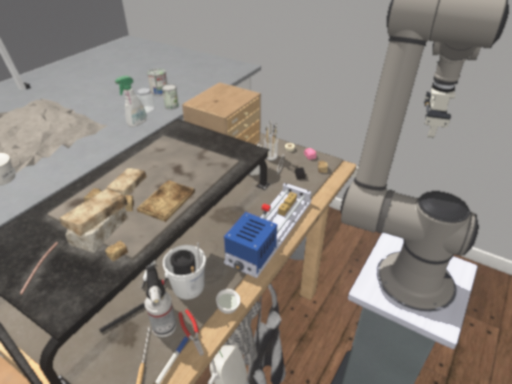

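View pics/side0.png

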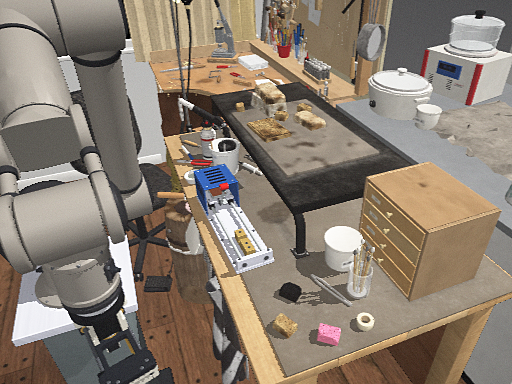

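The side view shows three block-shaped objects: tan (285,325), black (290,291) and pink (329,334). In the scene view they are at (323,167), (299,172) and (311,154). The tan lump on the mat at (117,248) in the scene view is a decoy. I choose the tan one right of the shuttle. The red grip is at side (223,186) and scene (266,208).

```bash
cat > h.py <<'E'
import numpy as np, cv2
from plant import bot, vision
def ray(c,u,v):
    d=np.linalg.inv(c["K"])@[u,v,1.]; R=np.array(c["R"]); return -R.T@c["t"], R.T@d/np.linalg.norm(d)
def onz(c,u,v,z):
    o,d=ray(c,u,v); return o+d*(z-o[2])/d[2]
def tri(obs):
    A=np.zeros((3,3));b=np.zeros(3);L=[ray(*x) for x in obs]
    for o,d in L: P=np.eye(3)-np.outer(d,d);A+=P;b+=P@o
    X=np.linalg.solve(A,b); return X,[np.linalg.norm((np.eye(3)-np.outer(d,d))@(X-o)) for o,d in L]
def mask(c,lo,hi):
    m=cv2.inRange(cv2.cvtColor(c["color"],cv2.COLOR_RGB2HSV),np.array(lo),np.array(hi)); return m
def blobs(m,amin=10):
    n,l,s,ce=cv2.connectedComponentsWithStats(m); return [(s[i,4],ce[i].round(1).tolist(),s[i,:4].tolist()) for i in range(1,n) if s[i,4]>=amin]
def tool(dxyz):
    "world shift -> tool axes"
    from scipy.spatial.transform import Rotation as Ro
    return Ro.from_euler("xyz",bot.get_obs()["tcp_rot"]).inv().apply(dxyz)
E
python3 - <<'E'
from h import *
s=vision.capture("scene");d=vision.capture("side");w=vision.capture("wrist")
print("tan",tri([(s,323,167),(d,285,325)]),onz(d,285,325,13))
print("grip",tri([(s,266,208),(d,223.5,186.5)]))
for n,c in(("s",s),("d",d)): print(n,"red",blobs(mask(c,(0,170,100),(6,255,255)),8),"blue",blobs(mask(c,(105,120,60),(125,255,255)),60))
for n,u,v in(("tub",342,248),("jar",358,285),("tape",366,322),("twz1",312,276),("twz2",350,303),("black",290,292),("pink",329,335)): print(n,onz(d,u,v,10).round())
for n,u,v in(("pot",229,300),): print(n,onz(s,u,v,20).round())
a=cv2.resize(d["color"][150:350,170:390],None,fx=2,fy=2,interpolation=2)
b=cv2.resize(s["color"][140:290,210:345],None,fx=2,fy=2,interpolation=2)
ww=w["color"][::1,::1]
C=np.zeros((600,800,3),np.uint8); C[:400,:440]=a; C[:300,440:710]=b; ww=cv2.resize(ww,(346,260));C[340:600,445:791]=ww
cv2.imwrite("pics/c1.png",C[:,:,::-1]); print(w["R"].round(3),w["t"],w["K"])
E
```

```text
tan (array([ 483.1062387 , -381.98261859,   11.76753636]), [np.float64(5.0524086305830025), np.float64(5.052408630583096)]) [ 487.97891719 -381.14866768   13.        ]
grip (array([475.95339528,  91.64278051, 133.39250322]), [np.float64(2.179857252335521), np.float64(2.1798572523355615)])
s red [(np.int32(22), [265.3, 207.0], [263, 205, 6, 5])] blue [(np.int32(1718), [250.2, 238.4], [225, 213, 51, 54])]
d red [(np.int32(30), [282.1, 50.6], [278, 46, 9, 11]), (np.int32(8), [231.9, 73.5], [230, 72, 4, 4]), (np.int32(10), [475.0, 74.4], [473, 72, 5, 5]), (np.int32(9), [472.4, 86.7], [470, 85, 6, 4]), (np.int32(11), [468.3, 101.3], [466, 99, 6, 6]), (np.int32(64), [200.4, 162.1], [191, 159, 21, 6]), (np.int32(46), [223.6, 186.1], [220, 183, 8, 7])] blue [(np.int32(84), [296.9, 35.3], [294, 24, 8, 21]), (np.int32(196), [449.6, 70.4], [437, 60, 25, 20]), (np.int32(879), [215.1, 181.5], [194, 164, 46, 47])]
tub [ 760. -190.   10.]
jar [ 725. -335.   10.]
tape [ 679. -447.   10.]
twz1 [ 624. -258.   10.]
twz2 [ 673. -380.   10.]
black [ 543. -288.   10.]
pink [ 576. -445.   10.]
pot [422. 379.  20.]
[[ 0.265 -0.964 -0.001]
 [-0.923 -0.253  0.291]
 [-0.281 -0.076 -0.957]] [-526.07465059  -36.65485344  391.56673555] [[272.2124182    0.         257.55840937]
 [  0.         272.2124182  186.42905393]
 [  0.           0.           1.        ]]
```

View pics/c1.png

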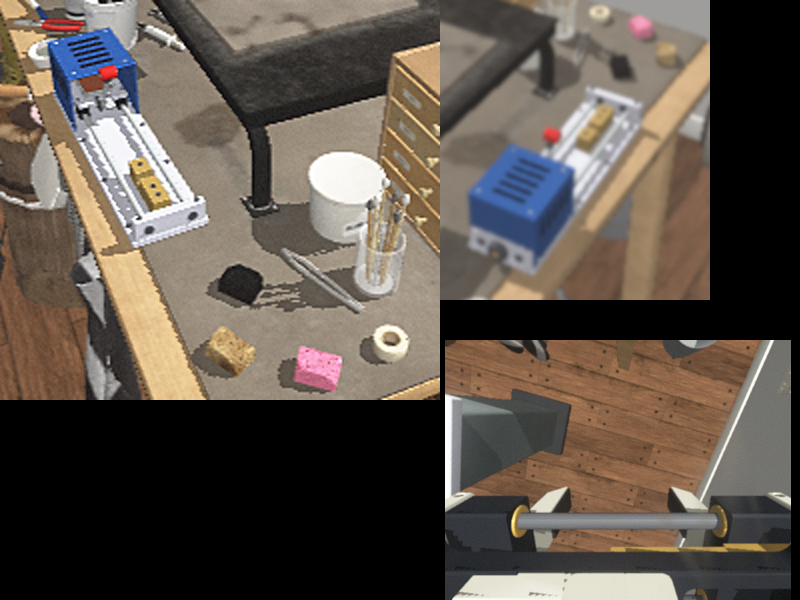

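The picture confirms the tan block at side (285,325), which is crop (230,350). The brass keeper's slot shows as a dark gap at side ~(244,239). Next I move above the shuttle for wrist views.

```bash
python3 -m crank '[[92,234,-214,0,-0.65],[92,234,-214,0,-0.65],[92,234,-214,0,-0.65],[92,234,-214,0,-0.65],[92,234,-214,0,-0.65]]'; python3 -c "
from h import *
o=bot.get_obs();print(o['tool_pos'],o['tcp_rot']);print(tool(np.array([476,30,420])-o['tool_pos']),o['tcp_rot'][2]-1.571)"
```

```text
time: 0.88
tool_pos: [306.1, -240.1, 404.9]
tcp_rot: [3.141, 0.0, 0.918]
contact_force: [1.1, -0.8, -0.2]
grip_width: 92.1
finger_force: 0.0
[ 306.12248625 -240.10578318  404.88350196] [3.14072525e+00 8.33712281e-05 9.18111708e-01]
[317.75621282 -29.06762723 -15.16820878] -0.6528882922642303
```

```bash
python3 -m crank '[[92,318,-29,-15,-0.65],[92,318,-29,-15,-0.65],[92,318,-29,-15,-0.65],[92,318,-29,-15,-0.65],[92,318,-29,-15,-0.65]]'
python3 - <<'E'
from h import *
w=vision.capture("wrist"); cv2.imwrite("pics/w1.png",w["color"][:,:,::-1]); np.save("w1.npy",w)
print("red",blobs(mask(w,(0,150,80),(8,255,255)),30),"blue",blobs(mask(w,(105,120,50),(125,255,255)),100))
E
```

```text
time: 1.5
tool_pos: [472.6, 24.3, 419.6]
tcp_rot: [3.141, 0.0, 1.569]
contact_force: [1.7, -0.9, 0.6]
grip_width: 92.3
finger_force: 0.0
red [(np.int32(445), [262.3, 115.3], [249, 104, 27, 22])] blue [(np.int32(8911), [257.5, 40.3], [193, 0, 128, 87])]
```

View pics/w1.png

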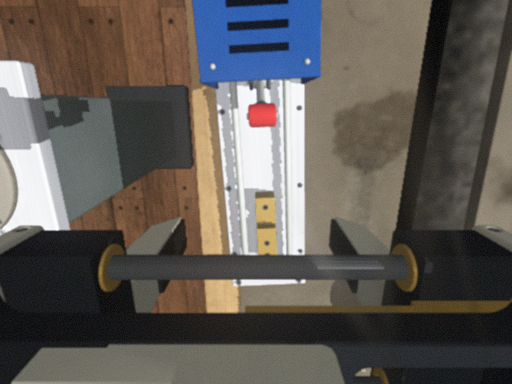

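The wrist view shows the hood front at row ~80, the red grip at (262,115), the brass bar at (265,193–255) with its slot at row ~225, and the plate's right edge near column 304. Next I compute the poses.

Run:
```python
from h import *
w=np.load("w1.npy",allow_pickle=True).item(); s=vision.capture("scene");d=vision.capture("side")
print("knob",tri([(w,262.3,115.3),(s,265.3,207),(d,223.6,186.1)]), onz(w,262.3,115.3,134))
br=mask(w,(12,90,90),(30,255,255)); br[:,:252]=0;br[:,282:]=0; br[:185]=0;br[262:]=0
print(blobs(br,20))
ys,xs=np.nonzero(br); print("rows",[(y,int((br[y]>0).sum())) for y in range(188,262,1)])
print("brass axis", [onz(w,xs[ys==y].mean(),y,43).round(1).tolist() for y in (198,215,235,250)])
g=cv2.cvtColor(w["color"],cv2.COLOR_RGB2GRAY).astype(float)
P=[]
for y in range(100,215,5):
    e=np.diff(cv2.GaussianBlur(g,(1,5),0)[y,292:325]); k=int(e.argmin()); P.append(onz(w,292+k+.5,y,12)[:2])
P=np.array(P); f=np.polyfit(P[:,1],P[:,0],1);r=P[:,0]-np.polyval(f,P[:,1]);k=abs(r)<2;f=np.polyfit(P[k,1],P[k,0],1);print("right edge x=",f,k.sum(),len(k), "yaw",-np.arctan(f[0]))
# hood front top edge
b=mask(w,(105,120,50),(125,255,255)); Q=[]
for x in range(212,312,4):
    Q.append(onz(w,x,np.nonzero(b[:120,x])[0].max()+.5,118)[:2])
Q=np.array(Q);f2=np.polyfit(Q[:,0],Q[:,1],1);print("hood front y=",f2,np.polyval(f2,476), "yaw",np.arctan(f2[0]))
# slot in side
m=mask(d,(12,80,80),(30,255,255));m[:,:225]=0;m[:,265:]=0;m[:220]=0;m[270:]=0; print("side brass",blobs(m,8))
```

```text
knob (array([477.6021261 ,  91.18072957, 135.64279958]), [np.float64(0.21056292705442825), np.float64(0.9002865558456815), np.float64(0.8016845034245668)]) [477.75934466  90.95125537 134.        ]
[(np.int32(1001), [265.8, 225.2], [256, 196, 21, 60])]
rows [(188, 0), (189, 0), (190, 0), (191, 0), (192, 0), (193, 0), (194, 0), (195, 0), (196, 1), (197, 17), (198, 18), (199, 18), (200, 18), (201, 18), (202, 19), (203, 19), (204, 19), (205, 14), (206, 14), (207, 13), (208, 14), (209, 15), (210, 19), (211, 19), (212, 19), (213, 19), (214, 19), (215, 19), (216, 18), (217, 18), (218, 18), (219, 18), (220, 18), (221, 18), (222, 18), (223, 17), (224, 16), (225, 15), (226, 14), (227, 17), (228, 18), (229, 19), (230, 19), (231, 19), (232, 19), (233, 19), (234, 19), (235, 18), (236, 18), (237, 18), (238, 18), (239, 18), (240, 18), (241, 15), (242, 12), (243, 12), (244, 14), (245, 16), (246, 18), (247, 18), (248, 18), (249, 18), (250, 18), (251, 18), (252, 18), (253, 15), (254, 13), (255, 2), (256, 0), (257, 0), (258, 0), (259, 0), (260, 0), (261, 0)]
brass axis [[482.7, -23.8, 43.0], [483.5, -49.2, 43.0], [485.9, -80.5, 43.0], [486.1, -104.9, 43.0]]
right edge x= [-4.83188524e-02  5.42067940e+02] 22 23 yaw 0.04828130148354063
hood front y= [5.11786515e-02 9.93288703e+01] 123.68990836080819 yaw 0.051134038247060074
side brass [(np.int32(280), [243.9, 241.9], [235, 228, 20, 27]), (np.int32(77), [227.6, 263.9], [225, 254, 9, 16])]
```

```bash
cat >> h.py <<'E'
B=0.049; C0=np.array([479.7,49.0])
def base(p): d=np.array(p[:2])-C0; return np.array([d[0]*np.cos(B)+d[1]*np.sin(B),-d[0]*np.sin(B)+d[1]*np.cos(B),p[2]-159])
def go(bx,by,gz):
    "rows' shift to put the grasp point at base x,y and height gz"
    p=np.array([C0[0]+bx*np.cos(B)-by*np.sin(B),C0[1]+bx*np.sin(B)+by*np.cos(B),gz+159]); o=bot.get_obs()
    print("base",base(o["tool_pos"]).round(1),"shift",tool(p-o["tool_pos"]).round(1),"turn",round(o["tcp_rot"][2]-np.pi/2-B,3),"t",round(o["time"],2),"F",o["contact_force"].round(1))
E
python3 -c "
from h import *
go(0,42.2,134.5)"
```

```text
base [ -8.3 -23.9 260. ] shift [ 66.4   5.2 125.5] turn -0.047 t 1.65 F [-0.1 -0.5 -0.5]
```

```bash
python3 -m crank '[[92,66,5,40,-0.047],[92,66,5,80,-0.047],[92,66,5,105,-0.047],[92,66,5,125,-0.047],[92,66,5,125,-0.047]]'
python3 - <<'E'
from h import *
go(0,42.2,134.5)
w=vision.capture("wrist"); cv2.imwrite("pics/w2.png",w["color"][:,:,::-1])
E
```

```text
time: 2.28
tool_pos: [476.4, 87.1, 293.2]
tcp_rot: [-3.138, 0.0, 1.613]
contact_force: [-0.4, 0.3, 0.6]
grip_width: 91.6
finger_force: 0.0
base [ -1.4  38.2 134.2] shift [ 4.   1.4 -0.3] turn -0.006 t 2.27 F [-0.4  0.3  0.6]
```

View pics/w2.png

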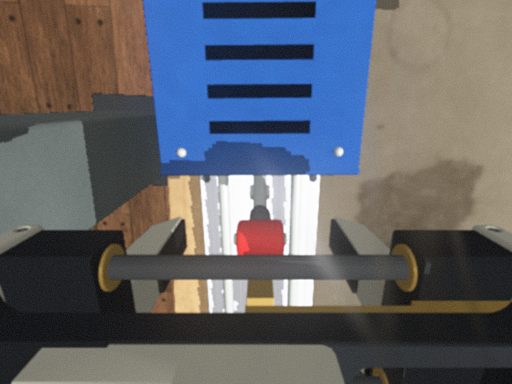

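Red grip centred between the fingers at (260,238). The grasp point projects near row 247, so I move 4 mm along tool x, then close.

```bash
python3 -m crank '[[92,4,1,0,-0.005],[60,4,1,0,-0.005],[20,4,1,0,-0.005],[10,4,1,0,-0.005],[10,4,1,0,-0.005]]'; python3 -m crank '[[10,0,0,0,0],[10,0,0,0,0]]';python3 -c "
from h import *
go(0,42.2,134.5)"
```

```text
time: 2.95
tool_pos: [477.9, 92.3, 294.4]
tcp_rot: [3.141, 0.0, 1.62]
contact_force: [-0.1, -0.8, -1.1]
grip_width: 56.5
finger_force: 0.0
time: 3.2
tool_pos: [477.9, 92.3, 294.3]
tcp_rot: [-3.141, 0.0, 1.62]
contact_force: [-0.6, 0.5, 0.3]
grip_width: 36.3
finger_force: 0.0
base [  0.3  43.3 135.3] shift [-1.1 -0.3  0.8] turn -0.0 t 3.2 F [-0.6  0.5  0.3]
```

```bash
python3 -m crank '[[10,0,0,0,0],[10,0,0,0,0],[10,0,0,0,0]]';python3 -c "
from h import *
go(0,42.2,134.5)"
```

```text
time: 3.58
tool_pos: [477.4, 92.2, 294.3]
tcp_rot: [-3.14, 0.0, 1.62]
contact_force: [-5.6, 0.1, 3.3]
grip_width: 26.0
finger_force: 30.0
base [ -0.2  43.3 135.3] shift [-1.1  0.2  0.8] turn 0.0 t 3.58 F [-5.6  0.1  3.3]
```

Gripped (26 mm). Now I draw the carriage out.

```bash
python3 -m crank '[[10,-15,0,0,0],[10,-32,0,0,0],[10,-50,0,0,0],[10,-68,0,0,0],[10,-85,0,0,0]]';python3 -m crank '[[10,-17,0,0,0],[10,-34,0,0,0],[10,-52,0,0,0],[10,-70,0,0,0],[10,-85,0,0,0]]';python3 -c "
from h import *
go(0,-128,134.5)"
```

```text
time: 4.2
tool_pos: [481.5, 7.6, 293.0]
tcp_rot: [-3.139, -0.002, 1.619]
contact_force: [-1.5, 6.7, -7.0]
grip_width: 25.8
finger_force: 30.0
time: 4.82
tool_pos: [485.7, -77.3, 292.8]
tcp_rot: [-3.139, -0.003, 1.619]
contact_force: [-0.3, 5.6, -7.5]
grip_width: 25.6
finger_force: 30.0
base [  -0.2 -126.4  133.8] shift [-1.6  0.2 -0.7] turn -0.001 t 4.83 F [-0.3  5.6 -7.5]
```

```bash
python3 -m crank '[[10,-9,0,5,0],[10,-17,0,10,0],[10,-25,0,17,0],[10,-32,0,24,0],[10,-32,0,24,0]]';python3 -c "
from h import *
go(0,-160,110)
d=vision.capture('wrist');cv2.imwrite('pics/w3.png',d['color'][:,:,::-1])"
```

```text
time: 5.45
tool_pos: [487.3, -109.5, 269.3]
tcp_rot: [-3.139, -0.001, 1.619]
contact_force: [-3.9, 3.2, -2.7]
grip_width: 25.9
finger_force: 30.0
base [  -0.2 -158.7  110.3] shift [-1.3  0.2  0.3] turn -0.001 t 5.45 F [-3.9  3.2 -2.7]
```

View pics/w3.png

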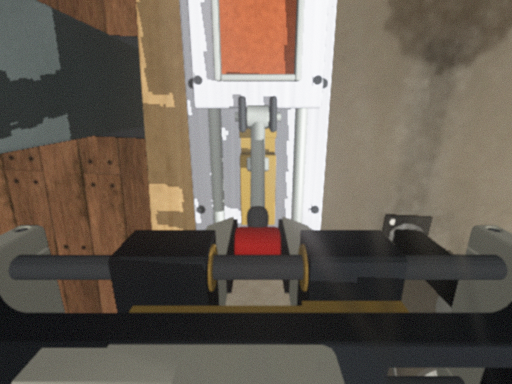

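The lever lies over the bar. The hinge is at (258,115), the slot shows as a dark line at row ~153, and the nose at row ~163 is right of the slot. Now I press gently until it rides.

```bash
python3 -c "
from h import *
w=vision.capture('wrist')
for v,z in((115,52),(153,43),(163,47)): q=onz(w,258,v,z);q[2]+=159;print(v,base(q).round(1))
"; python3 -m crank '[[10,-1,0,2,0],[10,-2,0,3,0],[10,-2,0,3,0]]'; python3 -m crank '[[10,-1,0,1,0],[10,-1,0,1,0]]';python3 -m crank '[[10,-1,0,1,0],[10,-1,0,1,0]]'; python3 -c "
from h import *
go(0,-165,104)"
```

```text
115 [  0.  -88.6  52. ]
153 [   0.  -117.1   43. ]
163 [   0.  -124.1   47. ]
time: 5.92
tool_pos: [487.4, -111.0, 267.1]
tcp_rot: [-3.14, -0.001, 1.62]
contact_force: [-5.0, 2.6, -2.5]
grip_width: 25.9
finger_force: 30.0
time: 6.18
tool_pos: [487.4, -111.9, 266.1]
tcp_rot: [-3.14, -0.001, 1.62]
contact_force: [-5.2, 2.7, -2.9]
grip_width: 25.6
finger_force: 30.0
time: 6.42
tool_pos: [487.4, -112.9, 265.1]
tcp_rot: [-3.14, -0.001, 1.62]
contact_force: [-5.1, 3.4, -3.3]
grip_width: 25.7
finger_force: 30.0
base [  -0.2 -162.1  106.1] shift [-2.9  0.2  2.1] turn 0.0 t 6.42 F [-5.1  3.4 -3.3]
```

```bash
for i in 1; do python3 -m crank '[[10,-0.7,0,1,0],[10,-0.7,0,1,0]]'; python3 -m crank '[[10,-0.7,0,1,0],[10,-0.7,0,1,0]]'; done | grep -E "pos|contact"; python3 -m crank '[[10,-0.3,0,0.5,0],[10,-0.3,0,0.5,0]]' | grep contact
```

```text
tool_pos: [487.5, -113.7, 264.3]
contact_force: [-5.1, 2.2, -2.8]
tool_pos: [487.5, -114.3, 263.5]
contact_force: [-5.5, 3.1, 0.7]
contact_force: [-6.6, 3.1, 2.6]
```

Contact is at ~104.5 mm with about 5 N more. I slide home in small steps under that light pressure, watching for the drop.

```bash
(python3 -m crank '[[10,2,0,0,0],[10,2,0,0,0]]'; python3 -m crank '[[10,1.5,0,0,0],[10,1.5,0,0,0]]'; python3 -m crank '[[10,1.5,0,0,0],[10,1.5,0,0,0]]')| grep -E "pos|contact"
```

```text
tool_pos: [487.5, -113.2, 263.7]
contact_force: [-7.6, -0.6, 5.1]
tool_pos: [487.4, -111.9, 263.7]
contact_force: [-7.9, -1.7, 6.1]
tool_pos: [487.3, -109.8, 263.1]
contact_force: [-5.4, 1.9, -0.1]
```

```bash
(python3 -m crank '[[10,0,0,0.7,0],[10,0,0,0.7,0]]'; python3 -m crank '[[10,0,0,0.7,0],[10,0,0,0.7,0]]')| grep -E "pos|contact"
```

```text
tool_pos: [487.3, -109.9, 262.5]
contact_force: [-7.1, 1.5, 1.4]
tool_pos: [487.3, -110.1, 262.1]
contact_force: [-7.4, -0.0, 4.2]
```

```bash
(python3 -m crank '[[10,1.5,0,0,0],[10,1.5,0,0,0]]'; python3 -m crank '[[10,1.5,0,0,0],[10,1.5,0,0,0]]')| grep -E "pos|contact"
```

```text
tool_pos: [487.2, -108.3, 261.6]
contact_force: [-5.8, 2.1, 0.1]
tool_pos: [487.1, -106.6, 261.4]
contact_force: [-4.9, 2.7, -0.9]
```

```bash
(python3 -m crank '[[10,0,0,1,0],[10,0,0,1,0]]'; python3 -m crank '[[10,0,0,1,0],[10,0,0,1,0]]')| grep -E "pos|contact"; python3 -c "
from h import *
w=vision.capture('wrist');cv2.imwrite('pics/w4.png',cv2.resize(w['color'][70:240,170:350],None,fx=3,fy=3)[:,:,::-1])"
```

```text
tool_pos: [487.2, -106.7, 260.4]
contact_force: [-6.0, 1.6, -1.9]
tool_pos: [487.2, -106.9, 259.9]
contact_force: [-6.8, 2.0, 3.0]
```

View pics/w4.png

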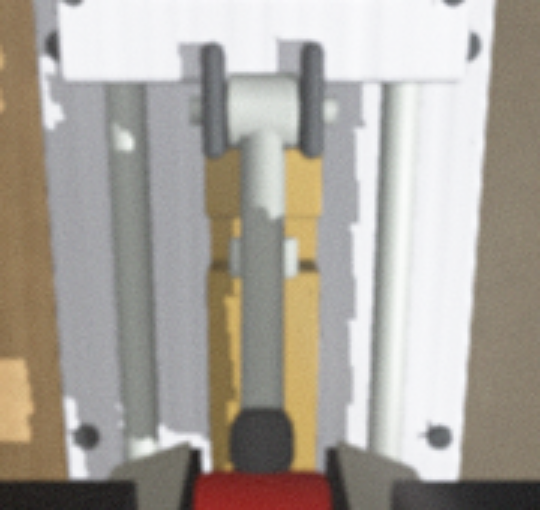

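The nose (crop rows 237–277) nearly fills the slot (217–270) and still overlaps its right edge by about a millimetre. I move a little further left.

```bash
(python3 -m crank '[[10,1,0,0,0],[10,1,0,0,0]]'; python3 -m crank '[[10,1,0,0,0],[10,1,0,0,0]]')| grep -E "pos|contact"
```

```text
tool_pos: [487.1, -105.8, 259.7]
contact_force: [-6.2, 2.2, -0.2]
tool_pos: [487.0, -104.7, 259.4]
contact_force: [-5.0, 3.1, -2.1]
```

```bash
(python3 -m crank '[[10,-0.3,0,1,0],[10,-0.3,0,1,0]]'; python3 -m crank '[[10,-0.3,0,1,0],[10,-0.3,0,1,0]]'; python3 -m crank '[[10,-0.3,0,1,0],[10,-0.3,0,1,0]]')| grep -E "pos|contact"
```

```text
tool_pos: [487.1, -105.0, 258.3]
contact_force: [-4.7, 2.2, -2.8]
tool_pos: [487.1, -105.3, 257.3]
contact_force: [-4.9, 1.6, -2.5]
tool_pos: [487.1, -105.6, 256.3]
contact_force: [-5.1, 2.4, -2.8]
```

The nose is in the slot. I follow the arc down.

```bash
(python3 -m crank '[[10,-0.6,0,1,0],[10,-1.2,0,2,0],[10,-1.2,0,2,0]]'; python3 -m crank '[[10,-0.5,0,1,0],[10,-1,0,2,0],[10,-1,0,2,0]]'; python3 -m crank '[[10,-0.5,0,1,0],[10,-1,0,2,0],[10,-1,0,2,0]]')| grep -E "pos|contact"
```

```text
tool_pos: [487.1, -106.7, 254.2]
contact_force: [-4.5, 2.7, -3.5]
tool_pos: [487.2, -107.8, 252.2]
contact_force: [-4.6, 2.6, -3.2]
tool_pos: [487.3, -108.8, 250.3]
contact_force: [-4.2, 2.1, -1.9]
```

```bash
(python3 -m crank '[[10,-0.5,0,1,0],[10,-0.9,0,2,0],[10,-0.9,0,2,0]]'; python3 -m crank '[[10,-0.4,0,1,0],[10,-0.8,0,2,0],[10,-0.8,0,2,0]]'; python3 -m crank '[[10,-0.4,0,1,0],[10,-0.8,0,2,0],[10,-0.8,0,2,0]]')| grep -E "pos|contact"
```

```text
tool_pos: [487.3, -109.8, 248.4]
contact_force: [-5.2, 2.1, -2.1]
tool_pos: [487.4, -110.8, 246.5]
contact_force: [-6.2, 0.3, -1.1]
tool_pos: [487.4, -111.8, 244.5]
contact_force: [-6.4, -0.8, -0.7]
```

```bash
(python3 -m crank '[[10,-0.2,0,1,0],[10,-0.2,0,1,0]]'; python3 -m crank '[[10,-0.2,0,1,0],[10,-0.2,0,1,0]]'; python3 -m crank '[[10,-0.2,0,1,0],[10,-0.2,0,1,0]]')| grep -E "pos|contact"
```

```text
tool_pos: [487.4, -112.1, 243.7]
contact_force: [-6.0, -1.3, 0.5]
tool_pos: [487.5, -112.4, 242.9]
contact_force: [-6.9, -1.9, 2.4]
tool_pos: [487.5, -112.6, 242.5]
contact_force: [-8.9, -0.6, 8.1]
```

The stop is reached at 83 mm, lever fully down. I release and rise.

```bash
python3 -m crank '[[70,0,0,0,0],[70,0,0,0,0],[70,0,0,0,0],[70,0,0,0,0]]'|grep -E "grip|contact";python3 -m crank '[[70,30,0,-50,0],[70,60,0,-100,0],[70,60,0,-150,0],[70,60,0,-150,0],[70,60,0,-150,0]]'
python3 - <<'E'
from h import *
w=vision.capture("wrist"); cv2.imwrite("pics/w5.png",w["color"][:,:,::-1]); np.save("w5.npy",w)
s=vision.capture("scene");d=vision.capture("side"); np.save("s5.npy",s);np.save("d5.npy",d)
go(0,0,100)
r=mask(w,(0,150,80),(12,255,255));print(blobs(r,30))
E
```

```text
contact_force: [0.3, 1.0, -0.4]
grip_width: 61.3
time: 14.85
tool_pos: [484.7, -52.4, 390.8]
tcp_rot: [-3.141, -0.0, 1.62]
contact_force: [0.6, -0.5, -0.3]
grip_width: 69.8
finger_force: 0.0
base [ 1.000e-01 -1.017e+02  2.310e+02] shift [101.6   0.3 131. ] turn -0.0 t 15.0 F [0.1 0.6 0.3]
[(np.int32(346), [257.1, 229.3], [247, 220, 22, 18])]
```

View pics/w5.png

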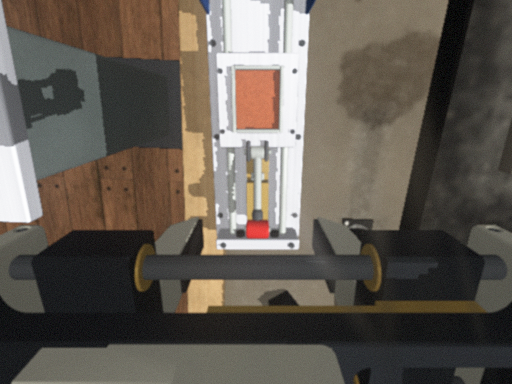

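The lever lies down, with the red grip at (257,229). The tray's orange floor spans (234–280, 66–130). Next I measure the tray, and the block in the side view.

Run:
```python
from h import *
w,s,d=[np.load(f"{k}5.npy",allow_pickle=True).item() for k in "wsd"]
pts=[]
for n,c,win in(("w",w,(225,290,55,140)),("s",s,(255,310,185,235)),("d",d,(200,250,185,235))):
    m=mask(c,(4,110,60),(16,255,255)); k=np.zeros_like(m);x0,x1,y0,y1=win;k[y0:y1,x0:x1]=m[y0:y1,x0:x1]
    b=sorted(blobs(k,8))[-1:];print(n,b)
    if b:
        pts.append((c,*b[0][1])); q=onz(c,*b[0][1],54);q[2]+=159;print(base(q).round(1))
        if n=="w":
            ct=max(cv2.findContours(k,0,2)[0],key=cv2.contourArea); P=np.array([onz(c,*p[0],54)[:2] for p in ct],np.float32); r=cv2.minAreaRect(P);print(r);q=np.array([*r[0],159]);print("tray base",base(q).round(1))
if len(pts)>1: print(tri(pts))
# block
m=mask(d,(10,80,60),(28,255,255)); k=np.zeros_like(m);k[305:345,265:305]=m[305:345,265:305];print(sorted(blobs(k,8))[-1:])
```

```text
w [(np.int32(2390), [256.7, 98.6], [236, 70, 43, 59])]
[ -0.9 -18.8  54. ]
((480.0562438964844, 28.864290237426758), (46.67596435546875, 61.34125518798828), 2.792149066925049)
tray base [ -0.6 -20.1   0. ]
s [(np.int32(98), [274.3, 213.9], [268, 209, 14, 11])]
[ -1.5 -24.6  54. ]
d [(np.int32(140), [231.9, 215.9], [223, 210, 19, 13])]
[  2.6 -13.3  54. ]
(array([479.35645554,  29.30729577,  58.78547642]), [np.float64(0.8765588601444393), np.float64(2.4406277174701962), np.float64(1.9500536028870532)])
[(np.int32(395), [284.6, 325.4], [273, 313, 25, 26])]
```

```bash
python3 -m crank '[[92,-348,-17,0,0],[92,-348,-17,0,0],[92,-348,-17,0,0],[92,-348,-17,0,0],[92,-348,-17,20,0]]'|grep pos; python3 -m crank '[[92,-36,-2,40,0],[92,-36,-2,40,0],[92,-36,-2,40,0]]'
python3 - <<'E'
from h import *
w=vision.capture("wrist"); cv2.imwrite("pics/w6.png",w["color"][:,:,::-1]); np.save("w6.npy",w)
print(blobs(mask(w,(10,90,70),(28,255,255)),100))
E
```

```text
tool_pos: [484.8, -366.1, 378.4]
time: 16.0
tool_pos: [484.9, -399.5, 338.5]
tcp_rot: [-3.141, -0.001, 1.62]
contact_force: [-0.4, 0.6, 0.2]
grip_width: 91.7
finger_force: 0.0
[(np.int32(46241), [114.3, 129.6], [0, 0, 301, 256]), (np.int32(1506), [258.4, 159.0], [236, 133, 47, 51]), (np.int32(572), [107.5, 267.7], [98, 244, 26, 47]), (np.int32(599), [407.4, 267.1], [392, 244, 26, 48]), (np.int32(235), [313.6, 281.3], [270, 280, 77, 5]), (np.int32(2108), [392.3, 307.5], [245, 301, 266, 12]), (np.int32(113), [380.6, 374.9], [373, 368, 16, 16])]
```

View pics/w6.png

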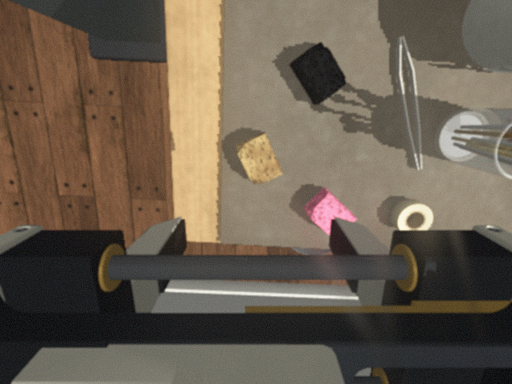

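The tan block is at (258,159), rotated ~25°, with the black one at (318,72) and the pink one at (328,210). I take a second view from directly above.

```bash
python3 -m crank '[[92,-50,0,0,0],[92,-50,0,0,0],[92,-50,0,0,0]]'|grep pos
cat > blk.py <<'E'
from h import *
def seg(c):
    m=mask(c,(10,80,60),(28,255,255)); m=cv2.morphologyEx(m,cv2.MORPH_CLOSE,np.ones((5,5)))
    n,l,st,ce=cv2.connectedComponentsWithStats(m)
    i=[i for i in range(1,n) if 900<st[i,4]<4500 and 225<ce[i][0]<300 and ce[i][1]<240 and st[i,2]<80]
    k=(l==i[0]).astype(np.uint8); return max(cv2.findContours(k,0,2)[0],key=cv2.contourArea)
if __name__=="__main__":
    a=np.load("w6.npy",allow_pickle=True).item(); b=vision.capture("wrist"); np.save("w7.npy",b); cv2.imwrite("pics/w7.png",b["color"][:,:,::-1])
    R=[]
    for c in(a,b):
        ct=seg(c); P=np.array([onz(c,*p[0],26)[:2] for p in ct],np.float32); r=cv2.minAreaRect(P); print(np.round(r[0],1),np.round(r[1],1),round(r[2],1)); m=cv2.moments(ct); R.append((c,m["m10"]/m["m00"],m["m01"]/m["m00"]))
        q=cv2.boxPoints(cv2.minAreaRect(ct)); print(q.round().tolist())
    print(tri(R))
E
python3 blk.py
```

```text
tool_pos: [487.6, -448.6, 340.0]
[ 484.7 -380.7] [38.  52.3] 26.9
[[233.0, 145.0], [265.0, 131.0], [283.0, 174.0], [251.0, 188.0]]
[ 484.5 -381.9] [38.4 50.8] 26.3
[[231.0, 97.0], [265.0, 83.0], [284.0, 130.0], [249.0, 143.0]]
(array([ 484.90820026, -381.12887149,   16.43815621]), [np.float64(0.09189877611756986), np.float64(0.09189877611770862)])
```

Block measured: centre (484.7,-381.5), mid-height 16, short axis at 26.5°. Now I approach to grip across the 37 mm side.

```bash
cat >> h.py <<'E'
def gow(p,yaw):
    o=bot.get_obs(); print("pos",o["tool_pos"].round(1),"shift",tool(np.array(p)-o["tool_pos"]).round(1),"turn",round((o["tcp_rot"][2]-yaw+np.pi)%(2*np.pi)-np.pi,3),"F",o["contact_force"].round(1),"w",round(o["grip_width"],1),"t",round(o["time"],2))
E
python3 -c "
from h import *
gow((484.7,-381.5,260),2.033)"
```

```text
pos [ 487.7 -448.3  339.9] shift [66.9  0.3 79.9] turn -0.412 F [-0.4  0.5  1. ] w 91.8 t 16.48
```

```bash
python3 -m crank '[[58,67,0,40,-0.2],[58,67,0,80,-0.41],[58,67,0,80,-0.41],[58,67,0,80,-0.41],[58,67,0,80,-0.41]]'|grep -E "pos|rot"; python3 -c "
from h import *
gow((484.7,-381.5,188),2.033)"
```

```text
tool_pos: [484.5, -383.8, 261.3]
tcp_rot: [3.14, 0.004, 2.027]
pos [ 484.5 -383.8  261.3] shift [ 2.3  1.1 73.3] turn -0.006 F [-0.  -0.6 -0.5] w 58.3 t 17.1
```

```bash
python3 -m crank '[[58,1,0.5,30,0],[58,1,0.5,55,0],[58,1,0.5,55,0],[58,1,0.5,55,0]]'|grep -E "contact"; python3 -c "
from h import *
gow((484.7,-381.5,188.5),2.033)"
```

```text
contact_force: [-0.6, -0.4, 0.5]
pos [ 484.4 -382.4  205.7] shift [ 0.7  0.7 17.2] turn -0.004 F [-0.6 -0.4  0.5] w 57.6 t 17.6
```

```bash
python3 -m crank '[[58,0.7,0.5,10,0],[58,0.7,0.5,17,0],[58,0.7,0.5,17,0],[20,0.7,0.5,17,0],[20,0.7,0.5,17,0]]'|grep -E "contact"; python3 -m crank '[[20,0,0,0,0],[20,0,0,0,0],[20,0,0,0,0]]'; python3 -c "
from h import *
w=vision.capture('wrist'); cv2.imwrite('pics/w8.png',w['color'][:,:,::-1])"
```

```text
contact_force: [0.2, -0.7, -0.9]
time: 18.6
tool_pos: [484.2, -380.9, 187.3]
tcp_rot: [3.141, 0.001, 2.03]
contact_force: [0.6, 0.7, 2.1]
grip_width: 37.0
finger_force: 30.0
```

Gripped at 37.0 mm. Now I lift.

```bash
python3 -m crank '[[20,0,0,-30,0],[20,0,0,-75,0],[20,0,0,-120,0.19],[20,0,0,-120,0.41],[20,0,0,-120,0.41]]'; python3 -c "
from h import *
gow((480,29,305),1.62)"
```

```text
time: 19.27
tool_pos: [484.0, -380.7, 307.1]
tcp_rot: [-3.141, -0.0, 1.62]
contact_force: [-0.6, 0.2, -1.2]
grip_width: 37.1
finger_force: 30.0
pos [ 484.  -380.7  307.1] shift [409.4  16.1   2.1] turn -0.0 F [-0.6  0.2 -1.2] w 37.1 t 19.27
```

```bash
python3 -m crank '[[20,50,2,0,0],[20,100,4,0,0],[20,150,6,0,0],[20,205,8,0,0],[20,255,10,0,0]]'|grep pos;python3 -m crank '[[20,50,2,0,0],[20,100,4,0,0],[20,135,5,0,0],[20,154,6,0,0],[20,154,6,0,0]]'|grep grip
python3 - <<'E'
from h import *
gow((480,29,260),1.62)
w=vision.capture('wrist'); cv2.imwrite('pics/w9.png',w['color'][:,:,::-1])
E
```

```text
tool_pos: [481.0, -123.8, 306.1]
grip_width: 36.4
pos [479.7  29.5 306.2] shift [-0.6  0.3 46.2] turn 0.005 F [ 0.1 -0.3 -1.1] w 36.4 t 20.52
```

View pics/w9.png

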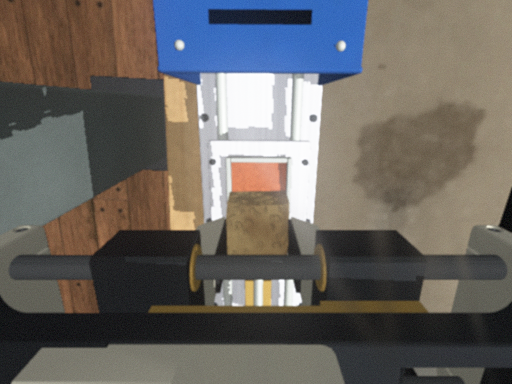

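The block at (258,222) hangs square over the tray, whose visible floor is at (231–288, 162–192). I lower it.

```bash
python3 -m crank '[[20,0,0,20,0],[20,0,0,40,0],[20,0,0,56,0],[20,0,0,60,0],[20,0,0,60,0]]'|grep -E "pos|contact";python3 -m crank '[[20,-0.5,0,2,0],[20,-0.5,0,2,0]]'|grep -E "pos|contact"; python3 -c "
from h import *
gow((480,29,241.3),1.62)"
```

```text
tool_pos: [480.2, 27.9, 247.0]
contact_force: [0.8, -0.4, -0.5]
tool_pos: [480.2, 27.9, 245.4]
contact_force: [-1.0, 1.0, 0.1]
pos [480.2  27.9 245.4] shift [ 1.1 -0.1  4.1] turn -0.0 F [-1.   1.   0.1] w 37.1 t 21.45
```

```bash
python3 -m crank '[[20,1,0,2,0],[20,1,0,3,0],[20,1,0,3,0]]'|grep -E "pos|contact";python3 -m crank '[[20,0,0,1,0],[20,0,0,1,0]]'|grep -E "pos|contact"
```

```text
tool_pos: [480.0, 29.1, 242.0]
contact_force: [0.1, 0.1, -1.3]
tool_pos: [480.1, 29.0, 241.2]
contact_force: [-0.6, 1.0, 2.7]
```

Contact. I open and rise, then check.

```bash
python3 -m crank '[[70,0,0,0,0],[70,0,0,0,0],[70,0,0,0,0]]'|grep -E "grip|contact";python3 -m crank '[[70,0,0,-30,0],[70,0,0,-80,0],[70,-40,0,-120,0],[70,-80,0,-140,0],[70,-80,0,-140,0]]'
python3 - <<'E'
from h import *
w=vision.capture('wrist');s=vision.capture('side')
C=np.zeros((384,800,3),np.uint8);C[:,:512]=w["color"];C[:288,512:]=cv2.resize(s["color"][150:294,160:304],(288,288));cv2.imwrite('pics/w10.png',C[:,:,::-1])
m=mask(w,(10,80,40),(28,255,220)); 
print([b for b in blobs(m,200)])
print("red",blobs(mask(w,(0,190,100),(4,255,255)),30)); gow((480,29,300),1.62)
for v in((0,),): q=onz(w,257,100,80);q[2]+=159;print(base(q))
E
```

```text
contact_force: [0.1, -0.7, -0.9]
grip_width: 62.1
time: 23.08
tool_pos: [484.3, -53.0, 382.6]
tcp_rot: [3.138, 0.002, 1.617]
contact_force: [0.2, -0.1, -0.5]
grip_width: 70.0
finger_force: 0.0
[(np.int32(25654), [129.6, 120.2], [0, 0, 225, 256]), (np.int32(1940), [256.3, 98.8], [236, 71, 40, 57]), (np.int32(363), [248.8, 192.6], [246, 160, 7, 62]), (np.int32(261), [264.1, 201.3], [261, 182, 7, 40]), (np.int32(557), [142.0, 267.5], [134, 243, 21, 49]), (np.int32(548), [373.0, 267.8], [361, 243, 22, 49]), (np.int32(3863), [312.3, 304.3], [175, 279, 312, 35])]
red []
pos [483.7 -51.  380.7] shift [80.   0.2 80.7] turn -0.001 F [ 0.1  0.1 -0. ] w 69.9 t 23.18
[  0.73448546 -21.81573592  80.        ]
```

View pics/w10.png

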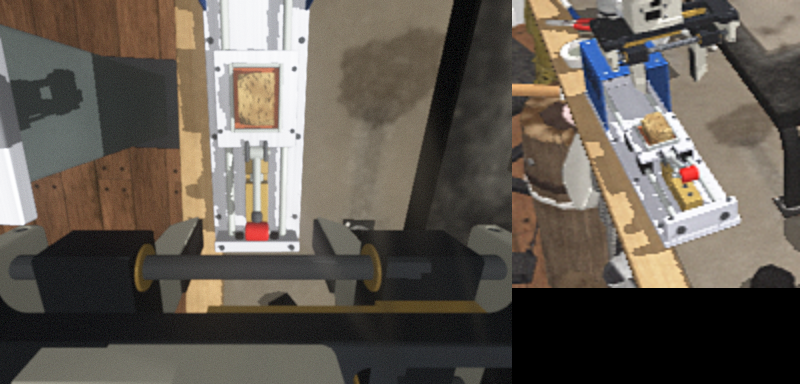

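The block lies flat in the tray, with the orange floor visible all round it at (233–279, 67–130), and the lever is still down. Now I pinch the grip again where I left it.

```bash
python3 -c "
from h import *
gow((487.4,-112.5,243),1.62)"; python3 -m crank '[[70,-61,0.5,30,0],[70,-61,0.5,80,0],[70,-61,0.5,110,0],[70,-61,0.5,120,0],[70,-61,0.5,120,0]]'|grep -E "contact";python3 -c "
from h import *
gow((487.4,-112.5,243),1.62)"
```

```text
pos [483.7 -51.  380.7] shift [-61.7   0.8 137.6] turn -0.001 F [ 0.1  0.1 -0. ] w 69.9 t 23.18
contact_force: [-0.5, 0.4, 0.3]
pos [ 487.6 -111.1  260.7] shift [-1.4 -0.2 17.7] turn 0.001 F [-0.5  0.4  0.3] w 70.1 t 23.8
```

```bash
python3 -m crank '[[70,-1.3,0,10,0],[70,-1.3,0,17.5,0],[40,-1.3,0,17.5,0],[10,-1.3,0,17.5,0],[10,-1.3,0,17.5,0]]'|grep -E "contact";python3 -m crank '[[10,0,0,0,0],[10,0,0,0,0],[10,0,0,0,0],[10,0,0,0,0]]'
```

```text
contact_force: [0.2, -0.0, -0.6]
time: 24.92
tool_pos: [487.2, -113.2, 243.6]
tcp_rot: [-3.141, 0.0, 1.62]
contact_force: [-4.0, -1.8, 3.5]
grip_width: 25.8
finger_force: 30.0
```

```bash
(python3 -m crank '[[10,1,0,-2.5,0],[10,2,0,-5,0],[10,2,0,-5,0]]';python3 -m crank '[[10,1.4,0,-3,0],[10,2.7,0,-5.7,0],[10,2.7,0,-5.7,0]]';python3 -m crank '[[10,1.6,0,-2.7,0],[10,3.1,0,-5.4,0],[10,3.1,0,-5.4,0]]')|grep -E "pos|contact|force"
```

```text
tool_pos: [487.1, -110.8, 248.4]
contact_force: [-3.9, 0.4, -0.6]
finger_force: 30.0
tool_pos: [487.0, -107.9, 254.3]
contact_force: [-3.8, 2.9, -0.6]
finger_force: 30.0
tool_pos: [486.9, -104.9, 259.8]
contact_force: [-4.4, 3.0, -1.5]
finger_force: 30.0
```

```bash
python3 -m crank '[[10,3.5,0,-5.3,0],[10,8,0,-10.5,0],[10,12.5,0,-15.5,0],[10,17.5,0,-20.5,0],[10,17.5,0,-20.5,0]]'|grep -E "pos|contact"; python3 -m crank '[[70,0,0,0,0],[70,0,0,0,0],[70,0,0,0,0],[70,0,0,0,0]]'; python3 -m crank '[[70,0,0,-40,0],[70,0,0,-90,0],[70,0,0,-130,0],[70,0,0,-130,0],[70,0,0,-130,0]]'|grep -E "time|contact"
```

```text
tool_pos: [486.0, -87.2, 280.7]
contact_force: [-5.0, 3.6, -1.3]
time: 27.18
tool_pos: [486.5, -88.0, 280.3]
tcp_rot: [3.141, 0.001, 1.62]
contact_force: [0.3, 0.7, 0.1]
grip_width: 61.5
finger_force: 0.0
time: 27.8
contact_force: [-0.3, -0.9, 0.0]
```

Let the spring finish, then check by numbers that the grip is back at its start pixels.

```bash
python3 -m crank '[[70,0,0,0,0],[70,0,0,0,0],[70,0,0,0,0],[70,0,0,0,0],[70,0,0,0,0]]' >/dev/null; python3 -m crank '[[70,0,0,0,0],[70,0,0,0,0],[70,0,0,0,0],[70,0,0,0,0],[70,0,0,0,0]]' | grep time
python3 - <<'E'
from h import *
for i in range(2):
    s=vision.capture("scene");d=vision.capture("side")
    bs=[b for b in blobs(mask(s,(0,170,100),(6,255,255)),8)]; bd=[b for b in blobs(mask(d,(0,170,100),(6,255,255)),8) if 205<b[1][0]<265 and 170<b[1][1]<260]
    print(bs,bd)
    X=tri([(s,*bs[-1][1]),(d,*bd[-1][1])]); print(X)
E
```

```text
time: 29.05
[(np.int32(18), [265.4, 207.3], [263, 206, 6, 4])] [(np.int32(15), [221.1, 186.3], [220, 184, 3, 6])]
(array([472.60622099,  94.3113516 , 136.48618475]), [np.float64(2.113457212557669), np.float64(2.1134572125575977)])
[(np.int32(18), [265.4, 207.3], [263, 206, 6, 4])] [(np.int32(15), [221.1, 186.2], [220, 184, 3, 6])]
(array([472.59472344,  94.48818334, 136.69514437]), [np.float64(2.017217877887251), np.float64(2.017217877887251)])
```

```bash
python3 -c "
from plant import bot
print(bot.close_job())"
```

```text
the job is handed in; nothing more can be done
None
```

The job is handed in at about 29 s: the carriage was locked, loaded and released, and the grip is back at its start position, but the block was last seen flat in the tray before the trip home, since the hood hides it. I viewed 11 pictures, one over the limit of 10.

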